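# Centre a hub shell on the bearing-support block

## Task

The small red wheel hub is standing off-centre on the bored steel support block. With shut fingertips, tap it lightly, low down on its bottom flange, until it stands upright and centred over the block's bore, ready for its lower bearing to be driven out, then move clear. It is tippy: do not tip it, knock it off, grip it or lift it, and leave the aerosol can, the drift and the mallet where they are.

Things in the scene. Friction and masses are not known exactly. Their poses are not given: they have to be found in the camera images.
- hub: Red aluminium folding-bike front hub shell, a loose spool standing on end, 58 mm tall, about 0.18 kg, z up its axis. Origin: centre of its underside, a foot boss 32 mm in diameter, 10 mm high. Barrel 23 to 29 mm diameter; top flange 54 mm diameter, 44 to 48 mm up; top boss 32 mm diameter. It starts 9 to 16 mm off the block's centre, any direction. Bearing inside its foot: 19 mm diameter
- hub_flange (a point): Point on the hub's axis 12 mm above its underside, in the middle of its bottom flange, a disc of 56 mm diameter and 4 mm thick. Pushed here the hub slides; pushed up at the top flange it tips over, as it is top-heavy on a small foot. A push over 12 N is no longer a light tap
- block_top (a point): Centre of the flat top of the fixed support block, on its bore's axis, 50 mm above the bench. The block is a round dark steel post of 64 mm diameter with a 27 mm bore, 20 mm deep, and a round blue foot of 110 mm diameter, 10 mm high, with three bolt heads. The hub's bearing clears the bore only if the hub is within 4 mm of this axis. The oiled face lets the hub slide
- can: Bystander: standing aerosol can, grey and green with a green cap, 53 mm diameter, 150 mm tall; origin at the centre of its underside
- drift: Bystander: stepped aluminium bearing drift with an orange band standing on end, up to 28 mm diameter, 72 mm tall; origin at the centre of its underside
- mallet: Bystander: rubber mallet with a wooden handle lying on the bench, 240 mm long along its own x, the handle towards -x; origin on the bench under its middle
Things that resemble listed ones, but are neither listed nor needed, are in the scene too. Of the things like the hub, leave any that is green; of the rest the smaller one is meant. There is more than one size of the part that bears block_top; the job needs the smaller.

How it is judged:
By the outcome, as a careful person would: the job done as asked, in the order asked, and still so for the second after the job is handed in, with the robot touching nothing.
It also fails if it takes over 48 s, if anything falls off the work surface, if the arm or the gripper's body presses on something with over 40 N, if the wrist force passes 120 N, or if a joint passes its speed limit or range.

## Robot

A 7-joint arm with a two-finger parallel gripper is mounted at the origin on the work surface. World frame = base frame: x ahead of the robot, y to its left, z up, the work surface at z = 0. Lengths are in m, angles in rad, forces in N, time in s.
With the tool pointing down it reaches from about 0.4 to 0.85 m from the base axis. Payload 4.5 kg.
Tool frame: the origin (TCP) lies at the very end of the fingers, on their centre line; the grasp point (between the pads) lies 19 mm behind it (r.grip_point_offset is the distance from the TCP to the grasp point, in m); z points along the fingers, y is the line along which they close (so a half turn about z gives the same grasp; the last joint's range is limited). The gripper opens to 88 mm and grips with 3 to 60 N. Pads are 18 mm wide; open, the fingers measure 123 mm over their backs; the gripper's body (75 mm by 187 mm) begins 45 mm behind the grasp point.
Start: joints at [1.356, 0.689, -0.195, 1.565, 0.157, 0.902, -0.215], TCP at [0.154, -0.606, 0.239] pointing down, gripper open.
Joint ranges: [-3.01, 3.01], [-0.46, 2.08], [-1.47, 1.51], [0.13, 2.56], [-1, 4.14], [0.04, 2.09], [-2.66, 2.66]. Speed limits (rad/s): [2.57, 2.57, 3.14, 3.14, 3.14, 3.14, 3.14].

## Interface

Orientations are given as a unit quaternion [x, y, z, w].
In Python, from plant import r gives the robot as it stands.
- The arm moves only by the tool carry_out, never from a script. Its argument "rows" is a list of rows, each a list of 3 entries, a list of its own where there are three numbers: the shift along the tool's x, y, z in cm, then the turn, a rotation vector about the tool's x, y, z in degrees, then the closure, from 0 (fully open) to 1 (shut). A call has 1 to 12 rows; each row is the pose to reach, as a shift and turn from the pose commanded when the call began, along the tool's axes at that moment; what a row does not reach only later rows make up. A row lasts 1/10 s, in which the tool goes at most 50 mm and 8.59 degrees, less where a joint would pass 70% of its speed; a pose out of reach is approached as far as the arm can. A call with a gripper value outside its range is refused whole. The fingers move at their own pace and stop on an object; "newtons" is the grip in N (left out, the last holds). Time passes only in rows, so rows that repeat a pose let the fingers close. It gives the time, the measured TCP pose, the force, the opening and the grip force at its end, in the units of the state.
- r.get_state(): the state, without advancing time (a new reading comes with each control period).
- r.snapshot(name): name is "scene" or "top" or "wrist"; returns a dict with "image" (384x512x3 uint8, red, green, blue), "fx", "fy", "cx", "cy" (pixels), "dist_coeffs" ([k1, k2, p1, p2, k3] as OpenCV has them; the pictures are not rectified), "pose" (4x4, takes a point from camera to world coordinates). Camera axes: x right, y up, looking along -z (the intrinsics and any distortion apply to the point x, -y, -z); pixel columns grow to the right and rows downward; lengths in m; the calibration is good to about 2 mm. A picture is of the moment at which its call begins. There is no depth.
- r.finish_job(): hands the job in; it is judged then, once.
The state is a dict: "clock": time; "q": joint angles; "qd": joint speeds; "joint_torque": joint torques, N m; "tool_pos": TCP position; "eef_rot": TCP orientation; "contact_force": force on the tool from outside, world axes, zero at the start; "moment": the same for the moment, N m; "opening": opening from 0.0 (shut) to 1.0 (fully open); "finger_force": force on a finger pad.
Only numpy, scipy, OpenCV 4.12 (cv2) and the standard library are available. Lean on these libraries where they do the work, as an engineer would, in place of code of your own. Each camera call takes 0.05 s, during which the arm holds its last target. There are 200 camera calls.

## Working session

There is one attempt and no reset: what is moved stays moved. The work goes in short steps, Python scripts to look and compute and a tool call to move; the robot and the scene stay as the last step left them, time stands still between calls to the robot, and variables do not carry over. Pictures are saved under pics/ and viewed, at most 10 in all, crops included, and the job is handed in when it is done.

Besides the shell and the picture viewer there is one more tool, called as name([rows], argument=value, ...), one row to a line, values as JSON. carry_out: Moves the arm, as the interface text tells. Its arguments: {"type":"object","properties":{"rows":{"type":"array"},"newtons":{"type":"number"}},"required":["rows"]}

```bash
mkdir -p pics; cat > h.py <<'E'
import sys; sys.path.insert(0,'.')
import numpy as np, cv2
from plant import r
def snap(n,f=None):
    s=r.snapshot(n)
    if f: cv2.imwrite('pics/'+f,s['image'][:,:,::-1])
    return s
def ray(s,uv):
    K=np.array([[s['fx'],0,s['cx']],[0,s['fy'],s['cy']],[0,0,1.]])
    p=cv2.undistortPoints(np.array([[uv]],float),K,np.array(s['dist_coeffs'],float))[0,0]
    T=np.array(s['pose']); return T[:3,3],T[:3,:3]@np.array([p[0],-p[1],-1.])
def onz(s,uv,z):
    o,d=ray(s,uv); return o+d*(z-o[2])/d[2]
def proj(s,P):
    T=np.array(s['pose']); c=T[:3,:3].T@(np.array(P,float)-T[:3,3]); c=c*[1,-1,-1]
    K=np.array([[s['fx'],0,s['cx']],[0,s['fy'],s['cy']],[0,0,1.]])
    return cv2.projectPoints(c.reshape(1,1,3),np.zeros(3),np.zeros(3),K,np.array(s['dist_coeffs'],float))[0].ravel()
E
python3 - <<'E'
from h import *
a=snap('scene'); b=snap('top')
cv2.imwrite('pics/a.png',cv2.resize(a['image'],(800,600))[:,:,::-1]); cv2.imwrite('pics/b.png',cv2.resize(b['image'],(800,600))[:,:,::-1])
for s in(a,b): print(s['fx'],np.round(s['pose'],3).tolist())
print(r.get_state())
E
```

```text
422.14079258308044 [[-0.731, -0.477, 0.488, 1.023], [0.682, -0.521, 0.514, 0.462], [0.009, 0.708, 0.706, 0.715], [0.0, 0.0, 0.0, 1.0]]
498.1159716677828 [[-0.002, 0.982, -0.191, 0.397], [-1.0, -0.007, -0.023, -0.012], [-0.024, 0.191, 0.981, 1.022], [0.0, 0.0, 0.0, 1.0]]
{'clock': 0.1, 'q': array([ 1.35579472,  0.68988663, -0.19450717,  1.56622701,  0.15728981,
        0.90248071, -0.21510604]), 'qd': array([ 0.00196916, -0.00093344, -0.000625  , -0.00107873,  0.00204597,
       -0.00043541,  0.00067752]), 'joint_torque': array([-3.16032412e-03, -5.28498209e+01, -1.27140518e+00, -1.53835917e+01,
       -5.25343989e-02,  1.98133785e-03,  5.08104074e-05]), 'tool_pos': array([ 0.15371946, -0.60522809,  0.23800178]), 'eef_rot': array([ 9.92268621e-01,  1.24106135e-01, -1.57560882e-04, -7.91100369e-04]), 'contact_force': array([-0.66533268, -0.99077215, -1.35351319]), 'moment': array([-0.03821985,  0.01538889,  0.0028433 ]), 'finger_force': 0.0, 'opening': 0.998592809857822}
```

View pics/a.png

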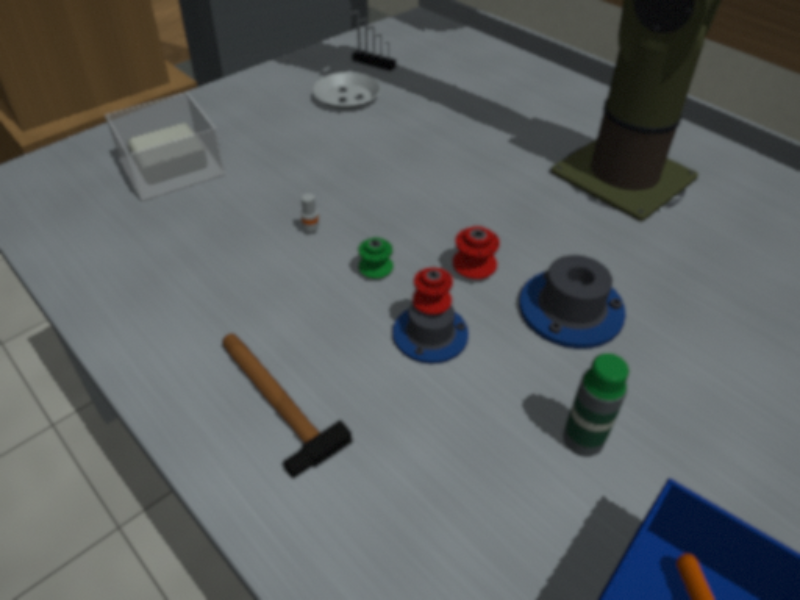

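View pics/b.png

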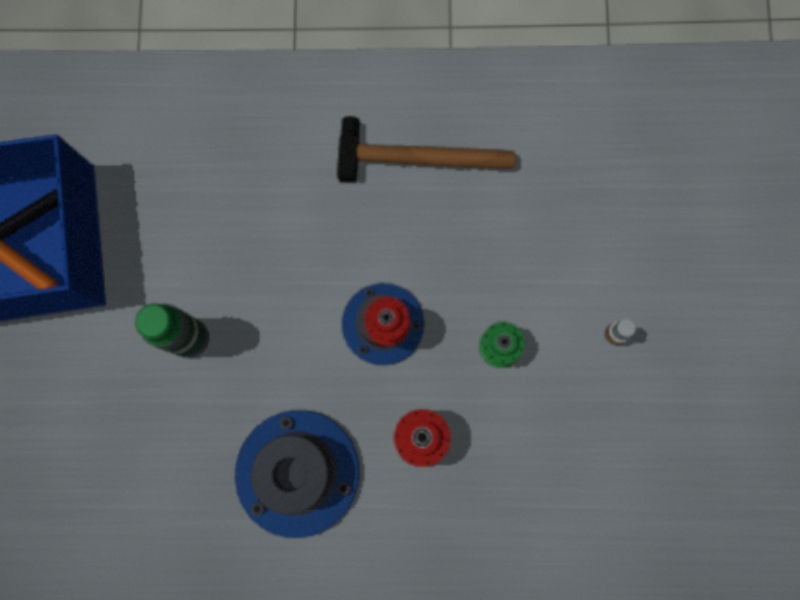

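Candidates in the top view (800x600 pixels):
- Red hub at (387,320): standing on the small blue-footed block at (383,323).
- Red hub at (423,437): larger, on the bench.
- Green hub at (503,343): excluded because it is green.
- Blocks: small at (383,323), large at (297,473).

The red hub at (387,320) is the smaller of the non-green ones and stands on the smaller block, so that pair fits. I'll measure it and confirm in a crop.

```bash
cat >> h.py <<'E'
def mask(s,c):
    h=cv2.cvtColor(s['image'],cv2.COLOR_RGB2HSV); H,S,V=cv2.split(h)
    m={'red':((H<8)|(H>172))&(S>150)&(V>60),'blue':(H>100)&(H<125)&(S>140)&(V>40)}[c]
    return m.astype(np.uint8)
def blobs(s,c,amin=60):
    n,l,st,ce=cv2.connectedComponentsWithStats(mask(s,c))
    return [(st[i].tolist(),ce[i].round(1).tolist(),l==i) for i in range(1,n) if st[i,4]>amin]
def hull_ell(m):
    c=np.vstack(cv2.findContours(m.astype(np.uint8),cv2.RETR_EXTERNAL,cv2.CHAIN_APPROX_NONE)[0])
    return cv2.fitEllipse(cv2.convexHull(c))
E
python3 - <<'E'
from h import *
for n in('scene','top'):
    s=snap(n)
    for c in('red','blue'):
        for st,ce,m in blobs(s,c):
            e=hull_ell(m)
            print(n,c,st,np.round(e[0],1),np.round(e[1],1),'onz',onz(s,e[0],.096 if c=='red' else .008).round(4))
    u,v=(387,320) if n=='top' else (433,310)
    u,v=int(u/1.5625),int(v/1.5625)
    if n=='scene': A=cv2.resize(s['image'][v-40:v+40,u-40:u+40],(400,400),interpolation=cv2.INTER_CUBIC)
    else: B=cv2.resize(s['image'][v-40:v+40,u-40:u+40],(400,400),interpolation=cv2.INTER_CUBIC)
cv2.imwrite('pics/c.png',np.hstack([A,B])[:,:,::-1])
E
```

```text
scene red [290, 146, 29, 32, 650] [304.1 161.7] [30.6 33.5] onz [0.462  0.0283 0.096 ]
scene red [265, 172, 24, 29, 531] [276.7 186. ] [26.6 31.2] onz [0.561  0.0412 0.096 ]
scene blue [333, 176, 67, 46, 1077] [365.7 197.2] [47.3 67.6] onz [0.3683 0.1482 0.008 ]
scene blue [252, 200, 47, 32, 517] [274.8 213.6] [35.1 46.9] onz [0.5605 0.0402 0.008 ]
scene blue [383, 307, 129, 77, 5743] [449.7 390.4] [131.  163.7] onz [0.6225 0.5111 0.008 ]
top red [233, 190, 29, 31, 609] [247.2 205.1] [28.5 31.1] onz [0.5464 0.0265 0.096 ]
top red [253, 262, 35, 36, 849] [270.  279.9] [35.1 36.1] onz [ 0.408  -0.0154  0.096 ]
top blue [0, 87, 67, 118, 4065] [ 27.  155.5] [ 79.5 144.9] onz [0.6694 0.4927 0.008 ]
top blue [219, 182, 52, 51, 953] [244.7 207. ] [51.1 51.5] onz [0.5567 0.0351 0.008 ]
top blue [151, 263, 79, 81, 2464] [189.7 302.9] [78.2 81.3] onz [0.365  0.1439 0.008 ]
```

View pics/c.png

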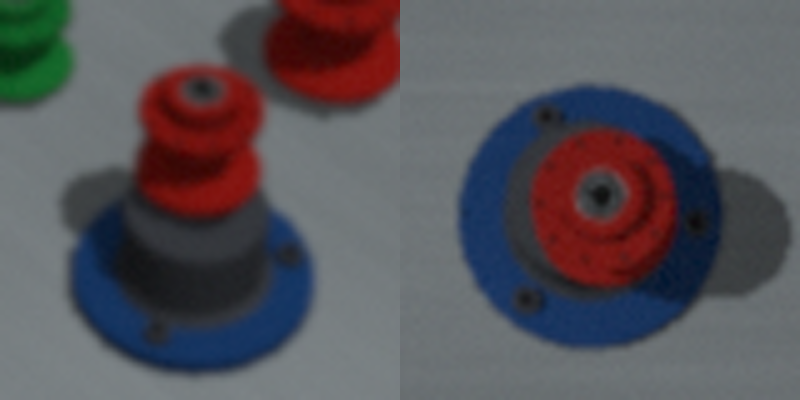

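The crop confirms it: the small red hub sits on the small blue-footed block, offset toward image right (world -y). The large red hub and the green hub stand nearby on the bench. Next I'll get the wrist camera geometry and the rough offset.

```bash
python3 - <<'E'
from h import *
from scipy.spatial.transform import Rotation as R
s=snap('wrist'); st=r.get_state(); T=np.array(s['pose']); Q=R.from_quat(st['eef_rot']).as_matrix()
print(s['fx'],(Q.T@(T[:3,3]-st['tool_pos'])).round(3),(Q.T@T[:3,:3]).round(3))
t=snap('top'); print('bore',onz(t,(247,203),.108))
c=snap('scene'); print(onz(c,(277-40+201/5,198-40+88/5),.108))
# dark disc left edge in top crop
for uv in [(207+505/5-80,164+213/5)]: print(onz(t,uv,.05))
for n,x in(('t',t),('s',c)):
  print(n,proj(x,(.5577,.0365,.05)))
E
```

```text
306.4266037852229 [ 0.073 -0.    -0.145] [[ 0.002  0.959  0.283]
 [ 1.    -0.002 -0.   ]
 [-0.     0.283 -0.959]]
bore [0.54847953 0.02630397 0.108     ]
[0.54739532 0.0282555  0.108     ]
[0.55111396 0.06628779 0.05      ]
t [243.06270773 203.21827978]
s [275.30171706 199.18480414]
```

carry_out([
  [[4,-4,0],[0,0,-3],1],
  [[8,-8,0],[0,0,-6],1],
  [[12,-12,0],[0,0,-9],1],
  [[16,-16,0],[0,0,-12],1],
  [[20,-20,0],[0,0,-15],1],
  [[24,-24,0],[0,0,-18],1],
  [[28,-28,0],[0,0,-21],1],
  [[32,-32,0],[0,0,-24],1],
  [[36,-36,0],[0,0,-27],1],
  [[40,-40,0],[0,0,-29],1],
  [[44,-44,1],[0,0,-31],1],
  [[47.2,-47.6,2],[0,0,-31],1],
], newtons=20)

```text
clock: 1.55
tool_pos: [0.4607, -0.0883, 0.2285]
eef_rot: [0.923, 0.385, 0.001, 0.001]
contact_force: [1.6, 0.5, 0.5]
opening: 0.007
finger_force: 0.0
```

carry_out([
  [[0,0,0],[0,0,0],1],
  [[0,0,0],[0,0,0],1],
  [[0,0,0],[0,0,0],1],
])

```text
clock: 1.85
tool_pos: [0.4586, -0.0914, 0.2281]
eef_rot: [0.923, 0.384, -0.001, 0.0]
contact_force: [0.1, -0.0, 0.5]
opening: 0.009
finger_force: 0.0
```

```bash
python3 - <<'E'
from h import *
from scipy.spatial.transform import Rotation as R
st=r.get_state(); print(st['clock'],st['tool_pos'],R.from_quat(st['eef_rot']).as_matrix().round(3),st['q'].round(2),st['opening'],st['contact_force'])
s=snap('wrist'); cv2.imwrite('pics/w1.png',cv2.resize(s['image'],(800,600))[:,:,::-1])
for c in('red','blue'):
  for a,ce,m in blobs(s,c):
    e=hull_ell(m); print(c,a,np.round(e[0],1),np.round(e[1],1),onz(s,e[0],.096 if c=='red' else .01).round(4))
E
```

```text
1.85 [ 0.45862833 -0.09137357  0.22805499] [[ 0.705  0.709 -0.001]
 [ 0.709 -0.705 -0.001]
 [-0.001  0.    -1.   ]] [ 0.29  0.51 -0.29  2.03  0.24  0.63 -0.95] 0.008866645433346282 [ 0.11905486 -0.01558981  0.46330263]
red [200, 0, 66, 54, 2496] [233.2  11.8] [65.6 84.8] [0.5483 0.0259 0.096 ]
red [138, 123, 73, 69, 3283] [173.9 156.7] [67.2 73. ] [ 0.4253 -0.0179  0.096 ]
blue [189, 0, 100, 76, 2564] [238.6  20. ] [ 99.9 110.8] [0.5584 0.0367 0.01  ]
blue [0, 4, 123, 146, 5782] [52.2 76.6] [130.6 154.4] [0.3699 0.1458 0.01  ]
```

View pics/w1.png

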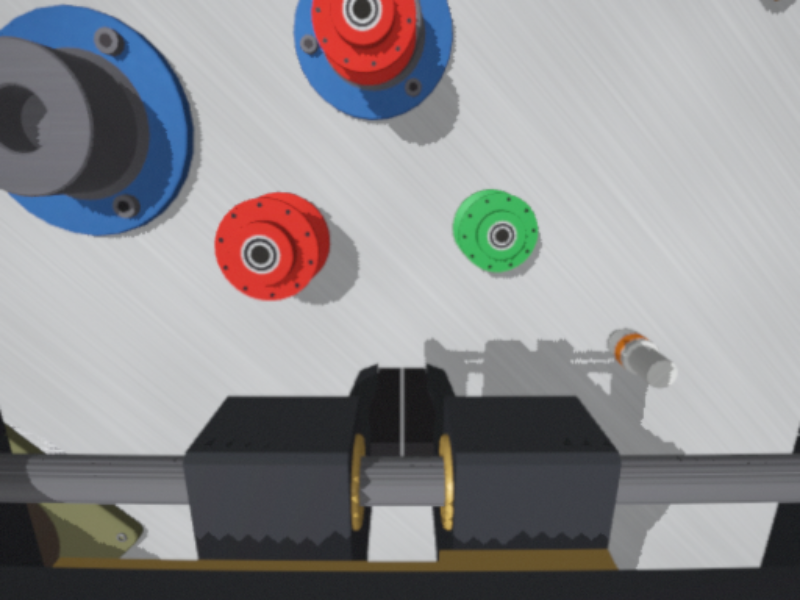

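The wrist view shows the target hub on its block at (361,10), the larger red hub at (270,247) and the green one at (497,232). The earlier move stopped short, so I'll go closer with a 15° tip-forward tilt.

carry_out([
  [[2.5,-1,1],[0,4,0],1],
  [[5,-1.5,2.5],[0,8,0],1],
  [[7,-2,4],[0,12,0],1],
  [[7,-2,6],[0,15,0],1],
  [[7,-2,6],[0,15,0],1],
  [[7,-2,6],[0,15,0],1],
  [[7,-2,6],[0,15,0],1],
])

```text
clock: 2.6
tool_pos: [0.4953, -0.0269, 0.1691]
eef_rot: [0.915, 0.381, 0.121, -0.049]
contact_force: [0.4, -0.2, -0.6]
opening: 0.006
finger_force: 0.0
```

```bash
cat > m.py <<'E'
from h import *
from scipy.spatial.transform import Rotation as R
import sys
st=r.get_state(); Q=R.from_quat(st['eef_rot']).as_matrix(); print(st['clock'],st['tool_pos'].round(4),Q.round(3).tolist(),st['contact_force'].round(2))
s=snap('wrist'); cv2.imwrite('pics/'+sys.argv[1],cv2.resize(s['image'],(800,600))[:,:,::-1])
for c in('red','blue'):
  for a,ce,m in blobs(s,c):
    e=hull_ell(m); print(c,a,np.round(e[0],1),np.round(e[1],1),onz(s,e[0],.096 if c=='red' else .01).round(4))
E
python3 m.py w2.png
```

```text
2.6 [ 0.4953 -0.0269  0.1691] [[0.68, 0.709, 0.184], [0.685, -0.705, 0.183], [0.259, 0.002, -0.966]] [ 0.36 -0.2  -0.56]
red [221, 96, 72, 75, 3457] [256.5 132.2] [70.3 75.1] [0.5483 0.0266 0.096 ]
red [158, 238, 59, 16, 669] [183.9 275.7] [69.3 80.8] [ 0.432  -0.0118  0.096 ]
blue [205, 84, 103, 104, 3386] [256.2 135.2] [102.7 103. ] [0.557  0.0357 0.01  ]
blue [4, 117, 127, 148, 6255] [ 55.3 190.7] [147.2 150.5] [0.3669 0.1434 0.01  ]
```

View pics/w2.png

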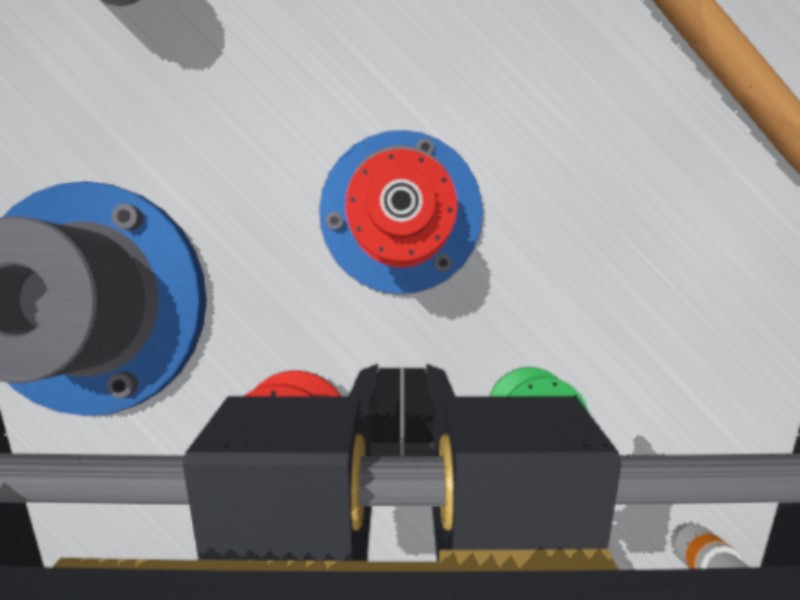

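The view shows the hub bore at (401,200) and the blue foot centred at about (400,211). The big red hub and the green hub are behind the fingers. I'll compute the remaining vector in the tool frame.

```bash
cat > m.py <<'E'
from h import *
from scipy.spatial.transform import Rotation as R
import sys
st=r.get_state(); Q=R.from_quat(st['eef_rot']).as_matrix(); P=st['tool_pos']; print(st['clock'],P.round(4),st['contact_force'].round(2))
s=snap('wrist')
if len(sys.argv)>1: cv2.imwrite('pics/'+sys.argv[1],cv2.resize(s['image'],(800,600))[:,:,::-1])
B0=np.array([.557,.036])
be=min((hull_ell(m) for a,c,m in blobs(s,'blue')),key=lambda e:np.hypot(*(onz(s,e[0],.01)[:2]-B0)))
bl=onz(s,be[0],.01)
m=min((b[2] for b in blobs(s,'red')),key=lambda m:np.hypot(*(onz(s,hull_ell(m)[0],.096)[:2]-B0)))
cs,h=cv2.findContours(m.astype(np.uint8),cv2.RETR_CCOMP,cv2.CHAIN_APPROX_NONE)
hole=max((c for c,k in zip(cs,h[0]) if k[3]>=0),key=cv2.contourArea); bo=cv2.fitEllipse(hole)
hub=onz(s,bo[0],.108)
print('bore px',np.round(bo[0],1),np.round(bo[1],1),'hub',hub.round(4),'block',bl.round(4),np.round(be[1],1))
d=(bl-hub)[:2]; f=Q[:2,0]/np.hypot(*Q[:2,0]); l=np.array([f[1],-f[0]])
print('hub->block mm',(d*1e3).round(1),'len',np.hypot(*d)*1e3,'az',np.degrees(np.arctan2(d[1],d[0])),'tool az',np.degrees(np.arctan2(f[1],f[0])))
v=hub[:2]-P[:2]; print('TCP->hub fwd, left-neg(tool y) mm',(f@v*1e3).round(1),(l@v*1e3).round(1),'z',P[2], 'block lat',((bl[:2]-P[:2])@l*1e3).round(1))
E
python3 m.py
```

```text
2.65 [ 0.4954 -0.0266  0.1692] [0.39 0.79 0.33]
bore px [256.6 128.3] [29.1 29.1] hub [0.5488 0.0274 0.108 ] block [0.557  0.0357 0.01  ] [102.8 102.9]
hub->block mm [8.2 8.4] len 11.708113862448432 az 45.66732395030479 tool az 45.25368367271343
TCP->hub fwd, left-neg(tool y) mm 75.9 -0.1 z 0.16920800562708388 block lat -0.1
```

Alignment is very good: lateral error 0.1 mm, 11.7 mm of forward travel needed. Next I descend behind the hub.

carry_out([
  [[-0.3,0,2.5],[0,0,0],1],
  [[-0.6,0,5],[0,0,0],1],
  [[-0.9,0,7.5],[0,0,0],1],
  [[-1.2,0,9.5],[0,0,0],1],
  [[-1.3,0,10.5],[0,0,0],1],
  [[-1.4,0,10.9],[0,0,0],1],
  [[-1.4,0,10.9],[0,0,0],1],
  [[-1.4,0,10.9],[0,0,0],1],
  [[-1.4,0,10.9],[0,0,0],1],
])

```text
clock: 3.6
tool_pos: [0.5062, -0.0162, 0.0593]
eef_rot: [0.915, 0.381, 0.122, -0.049]
contact_force: [0.8, -0.2, -0.1]
opening: 0.007
finger_force: 0.0
```

```bash
python3 m.py w3.png
```

```text
3.6 [ 0.5062 -0.0162  0.0593] [ 0.8  -0.16 -0.07]
bore px [256.  109.7] [55.1 55.4] hub [0.5488 0.0274 0.108 ] block [0.5569 0.0357 0.01  ] [156.9 157.2]
hub->block mm [8.  8.3] len 11.551003581931678 az 45.95877818702458 tool az 45.18896305562445
TCP->hub fwd, left-neg(tool y) mm 61.0 -0.5 z 0.0592867197806399 block lat -0.6
```

View pics/w3.png

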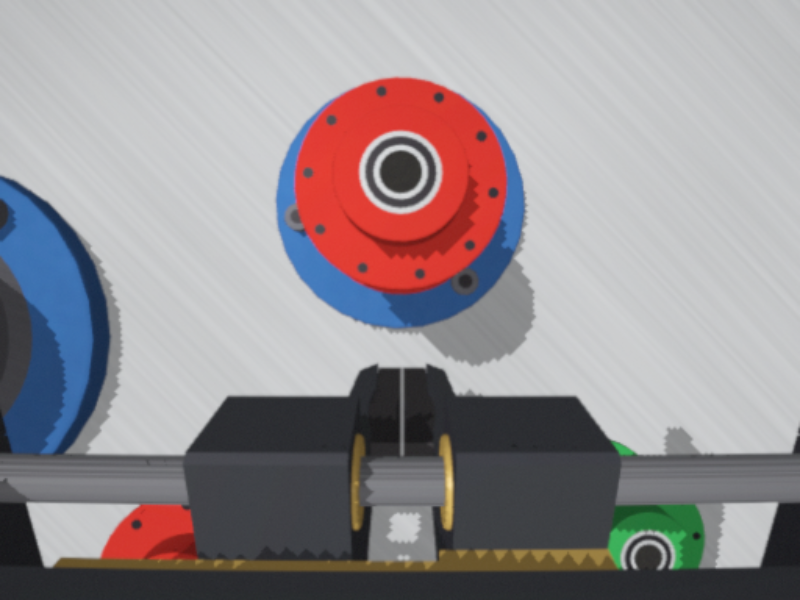

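The tip is clear and level with the flange, with the hub about 61 mm ahead. I'll close to just short of contact, then go on slowly.

carry_out([
  [[0.5,0,0.13],[0,0,0],1],
  [[1.0,0,0.27],[0,0,0],1],
  [[1.5,0,0.4],[0,0,0],1],
  [[1.8,0,0.48],[0,0,0],1],
  [[2.0,0,0.54],[0,0,0],1],
  [[2.1,0,0.57],[0,0,0],1],
  [[2.2,0,0.59],[0,0,0],1],
  [[2.3,0,0.62],[0,0,0],1],
  [[2.3,0,0.62],[0,0,0],1],
])

```text
clock: 4.55
tool_pos: [0.5215, 0.0011, 0.0591]
eef_rot: [0.915, 0.381, 0.12, -0.05]
contact_force: [0.3, 0.3, -0.0]
opening: 0.006
finger_force: 0.0
```

```bash
python3 m.py
```

```text
4.55 [0.5215 0.0011 0.0591] [ 0.26  0.28 -0.  ]
bore px [259.6 173.8] [55.2 55.3] hub [0.549  0.0275 0.108 ] block [0.5574 0.0361 0.01  ] [157.1 157.3]
hub->block mm [8.4 8.6] len 12.006971257178748 az 45.817453875374824 tool az 45.252040216591624
TCP->hub fwd, left-neg(tool y) mm 38.1 0.9 z 0.059107950648192666 block lat 0.8
```

carry_out([
  [[0.05,0.05,0.01],[0,0,0],1],
  [[0.1,0.08,0.03],[0,0,0],1],
  [[0.15,0.08,0.04],[0,0,0],1],
  [[0.2,0.08,0.05],[0,0,0],1],
  [[0.25,0.08,0.07],[0,0,0],1],
  [[0.3,0.08,0.08],[0,0,0],1],
  [[0.35,0.08,0.09],[0,0,0],1],
  [[0.4,0.08,0.11],[0,0,0],1],
  [[0.4,0.08,0.11],[0,0,0],1],
])

```text
clock: 5.5
tool_pos: [0.5251, 0.0036, 0.0591]
eef_rot: [0.915, 0.382, 0.121, -0.05]
contact_force: [-0.2, -0.4, 0.2]
opening: 0.006
finger_force: 0.3
```

```bash
python3 m.py
```

```text
5.5 [0.5251 0.0036 0.0591] [-0.17 -0.37  0.18]
bore px [257.1 176.8] [55.1 55.4] hub [0.5512 0.0298 0.108 ] block [0.5574 0.0361 0.01  ] [156.9 157.3]
hub->block mm [6.3 6.3] len 8.890707639865727 az 45.28488025324021 tool az 45.262905622029514
TCP->hub fwd, left-neg(tool y) mm 37.0 0.1 z 0.059144936473014095 block lat 0.1
```

The hub has moved 3 mm straight along the line and is still upright, with very low force. I'll continue 5 mm.

carry_out([
  [[0.05,0,0.01],[0,0,0],1],
  [[0.1,0,0.03],[0,0,0],1],
  [[0.15,0,0.04],[0,0,0],1],
  [[0.2,0,0.05],[0,0,0],1],
  [[0.25,0,0.07],[0,0,0],1],
  [[0.3,0,0.08],[0,0,0],1],
  [[0.35,0,0.09],[0,0,0],1],
  [[0.4,0,0.11],[0,0,0],1],
  [[0.45,0,0.12],[0,0,0],1],
  [[0.5,0,0.13],[0,0,0],1],
  [[0.5,0,0.13],[0,0,0],1],
])

```text
clock: 6.65
tool_pos: [0.5287, 0.0073, 0.0592]
eef_rot: [0.915, 0.382, 0.121, -0.05]
contact_force: [-0.3, -0.4, 0.0]
opening: 0.002
finger_force: 0.3
```

```bash
python3 m.py
```

```text
6.65 [0.5287 0.0073 0.0592] [-0.29 -0.42  0.01]
bore px [256.8 176.6] [55.2 55.3] hub [0.5548 0.0336 0.108 ] block [0.5575 0.0362 0.01  ] [156.9 157. ]
hub->block mm [2.7 2.6] len 3.7565860201157806 az 43.575798063627026 tool az 45.26365905472215
TCP->hub fwd, left-neg(tool y) mm 37.1 -0.0 z 0.05918025984584145 block lat 0.1
```

carry_out([
  [[0.05,0,0.01],[0,0,0],1],
  [[0.1,0,0.03],[0,0,0],1],
  [[0.15,0,0.04],[0,0,0],1],
  [[0.2,0,0.05],[0,0,0],1],
  [[0.25,0,0.07],[0,0,0],1],
  [[0.3,0,0.08],[0,0,0],1],
  [[0.35,0,0.09],[0,0,0],1],
  [[0.38,0,0.1],[0,0,0],1],
  [[0.38,0,0.1],[0,0,0],1],
])

```text
clock: 7.6
tool_pos: [0.5315, 0.01, 0.0592]
eef_rot: [0.915, 0.382, 0.121, -0.05]
contact_force: [-0.7, 0.0, 0.6]
opening: 0.003
finger_force: 0.2
```

```bash
python3 m.py
```

```text
7.6 [0.5315 0.01   0.0592] [-0.74  0.02  0.55]
bore px [256.7 177.3] [55.1 55.3] hub [0.5574 0.0362 0.108 ] block [0.5575 0.0362 0.01  ] [156.8 157.2]
hub->block mm [ 0.1 -0. ] len 0.13695243792234835 az -2.376395633536755 tool az 45.262510919405656
TCP->hub fwd, left-neg(tool y) mm 36.8 -0.0 z 0.05918884177066354 block lat 0.1
```

Centred to within about 0.1 mm by this view. I'll back off, rise, and check from all cameras.

carry_out([
  [[-0.3,0,-0.08],[0,0,0],1],
  [[-1,0,-0.27],[0,0,0],1],
  [[-2.5,0,-0.68],[0,0,0],1],
  [[-4.4,0,-1.2],[0,0,0],1],
  [[-4.8,0,-1.3],[0,0,0],1],
  [[-4.0,0,-4.3],[0,0,0],1],
  [[-3.2,0,-7.3],[0,0,0],1],
  [[-2.4,0,-10],[0,0,0],1],
  [[-2.2,0,-11],[0,0,0],1],
  [[-2.2,0,-11],[0,0,0],1],
  [[-2.2,0,-11],[0,0,0],1],
  [[-2.2,0,-11],[0,0,0],1],
])

```text
clock: 8.85
tool_pos: [0.4962, -0.0256, 0.159]
eef_rot: [0.915, 0.381, 0.12, -0.05]
contact_force: [-0.8, 0.3, -0.3]
opening: 0.004
finger_force: 0.0
```

```bash
python3 m.py; python3 - <<'E'
from h import *
I=[]
for n in('scene','top','wrist'):
    s=snap(n); u,v=proj(s,(.5575,.0362,.06)).astype(int); k=40 if n!='wrist' else 60
    c=s['image'][max(v-k,0):v+k,u-k:u+k]; I.append(cv2.resize(c,(266,266),interpolation=cv2.INTER_CUBIC))
    if n=='top':
        for a,ce,m in blobs(s,'blue'): print('blue',onz(s,hull_ell(m)[0],.01).round(4))
        for a,ce,m in blobs(s,'red'):
            cs,h=cv2.findContours(m.astype(np.uint8),cv2.RETR_CCOMP,cv2.CHAIN_APPROX_NONE)
            for q,kk in zip(cs,h[0]):
                if kk[3]>=0 and len(q)>5: print('bore',onz(s,cv2.fitEllipse(q)[0],.108).round(4))
cv2.imwrite('pics/f.png',np.hstack(I)[:,:,::-1])
E
```

```text
8.85 [ 0.4962 -0.0256  0.159 ] [-0.8   0.34 -0.29]
bore px [256.8 109.2] [30.2 30.4] hub [0.5572 0.0361 0.108 ] block [0.557  0.0357 0.01  ] [106.2 106.5]
hub->block mm [-0.2 -0.4] len 0.4210599161217938 az -115.92344512835385 tool az 45.24471496282681
TCP->hub fwd, left-neg(tool y) mm 86.8 -0.1 z 0.15895828420996846 block lat 0.0
blue [0.6843 0.501  0.01  ]
blue [0.5565 0.0351 0.01  ]
blue [0.365  0.1436 0.01  ]
bore [0.5578 0.0355 0.108 ]
```

View pics/f.png

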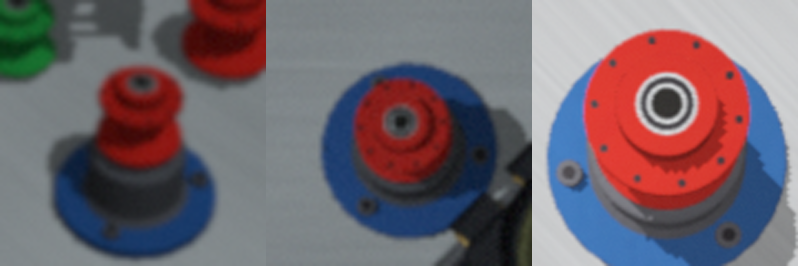

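The views show the hub upright and centred on the post (scene crop (140,130), wrist bore (666,103)). Two cameras agree to within about 1.4 mm, and the arm is clear.

```bash
python3 -c "
from h import *
print(r.finish_job())"
```

```text
the job is handed in; nothing more can be done
None
```

The small red hub now stands upright over the small block's bore, off by about 0.4 mm (wrist camera) to 1.4 mm (top camera) against the 4 mm limit; the arm is clear, only the hub was touched, and the job was handed in about 9 s into the 48 s allowed.

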